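# Clip the sauna dry box shut, corner to opposite corner

## Task

Close the dry box on the sauna ledge so that steam stays out: snap all four orange lid clips fully down over the rim. Start with whichever clip you like, then do the one diagonally opposite, then the other two, so that the lid seats evenly. Press firmly but gently enough not to crack the lid or clips, and leave the nail brush and soap dish where they are.

Things in the scene. Friction and masses are not known exactly. Their poses are not given: they have to be found in the camera images.
- tray_center (a point): Shallow birch tray, 200 (x) x 270 (y) x 44 mm high, fixed to the ledge; this point is the centre of its underside, on the ledge, z up. Fixed in its middle, with the same axes, stands the dry box (see box_foot).
- box_foot (a point): Centre of the tray's floor, 8 mm above the ledge, under the clear dry box with blue lid and grey rim, 166 (x) x 236 (y) mm over the rim. The lid is flat (2 mm label, 6 mm hinge ears), its top 107 to 137 mm above the ledge: how high the box stands in the tray differs each time and is not measured, so feel for it. A blow over 100 N cracks the lid; a shut clip cracks if forced below -0.035 rad (30 N of steady press is safe).
- clip_near_left (a joint): Orange clip, 64 mm long, 40 wide, 6 thick. Hinge axis along tray y at tray x -41 mm, 1 mm above the lid; clip centred at y +80. Angle in rad: 0 = shut, flat, end at x -105, upper face 8 mm above the lid; 1.57 = upright; more leans in over the lid. Starts near upright, stays where left. From 0.25 a sprung bead resists (6 to 16 N at x -93); past 0.1 it snaps to 0.
- clip_near_right (a joint): Orange clip, 64 mm long, 40 wide, 6 thick. Hinge axis along tray y at tray x -41 mm, 1 mm above the lid; clip centred at y -80. Angle in rad: 0 = shut, flat, end at x -105, upper face 8 mm above the lid; 1.57 = upright; more leans in over the lid. Starts near upright, stays where left. From 0.25 a sprung bead resists (6 to 16 N at x -93); past 0.1 it snaps to 0.
- clip_far_left (a joint): Orange clip, 64 mm long, 40 wide, 6 thick. Hinge axis along tray y at tray x +41 mm, 1 mm above the lid; clip centred at y +80. Angle in rad: 0 = shut, flat, end at x +105, upper face 8 mm above the lid; 1.57 = upright; more leans in over the lid. Starts near upright, stays where left. From 0.25 a sprung bead resists (6 to 16 N at x +93); past 0.1 it snaps to 0.
- clip_far_right (a joint): Orange clip, 64 mm long, 40 wide, 6 thick. Hinge axis along tray y at tray x +41 mm, 1 mm above the lid; clip centred at y -80. Angle in rad: 0 = shut, flat, end at x +105, upper face 8 mm above the lid; 1.57 = upright; more leans in over the lid. Starts near upright, stays where left. From 0.25 a sprung bead resists (6 to 16 N at x +93); past 0.1 it snaps to 0.
- brush_center (a point): Green nail brush with white bristles, 45 x 100 x 30 mm, loose bystander; the point is its centre.
- dish_center (a point): White ceramic soap dish, 85 x 120 x 26 mm, empty, loose bystander; the point is its centre.

How it is judged:
By the outcome, as a careful person would: the job done as asked, in the order asked, and still so for the second after the job is handed in, with the robot touching nothing.
It also fails if it takes over 64 s, if anything falls off the work surface, if the arm or the gripper's body presses on something with over 40 N, if the wrist force passes 120 N, or if a joint passes its speed limit or range.

## Robot

A 6-joint arm with a two-finger parallel gripper is mounted at the origin on the work surface. World frame = base frame: x ahead of the robot, y to its left, z up, the work surface at z = 0. Lengths are in m, angles in rad, forces in N, time in s.
With the tool pointing down it reaches from about 0.35 to 0.925 m from the base axis. Payload 6.4 kg.
Tool frame: the origin (TCP) lies where the fingers leave the gripper's body, on its centre line; the fingertips stand env.nose_length ahead of it and the grasp point (between the pads) lies 78 mm ahead of it (env.nose_length is the distance from the TCP to the fingertips, in m); z points along the fingers, y is the line along which they close (so a half turn about z gives the same grasp; the last joint's range is limited). The gripper opens to 94 mm and grips with 3 to 60 N. Pads are 16 mm wide; open, the fingers measure 119 mm over their backs; the gripper's body (75 mm by 177 mm) begins 78 mm behind the grasp point.
Start: joints at [-1.511, 0.245, 1.558, -0, 1.339, -0.174], TCP at [0.151, -0.632, 0.303] pointing down, gripper open.
Joint ranges: [-3.13, 3.13], [-1.02, 2.26], [0.13, 2.54], [-0.95, 4.09], [0.21, 2.88], [-2.74, 2.74]. Speed limits (rad/s): [2.57, 2.57, 3.14, 3.14, 3.14, 3.14].

## Interface

Orientations are given as a unit quaternion [x, y, z, w].
In Python, from bench import env, eyes gives the robot as it stands. The module is installed in compiled form; this text tells all that it offers.
- The arm moves only by the tool jog_arm, never from a script. Its argument "commands" is one flat list of numbers, 7 for each row, row after row: the shift along the tool's x, y, z in m, then the turn, a rotation vector about the tool's x, y, z in degrees, then the closure, from 0 (fully open) to 1 (shut). In form: [tx, ty, tz, wx, wy, wz, claw, tx, ty, tz, wx, wy, wz, claw, ...]. A call has 1 to 10 rows; each row shifts and turns the commanded pose from where the row before left it, along the tool's axes as they then stand; what a row does not reach is not made up. A row lasts 1/10 s, in which the tool goes at most 50 mm and 8.59 degrees, less where a joint would pass 70% of its speed; a pose out of reach is approached as far as the arm can. A call is refused whole if a number of a shift passes 0.05 or a number of a turn 8.59, either way. A call with a gripper value outside its range is refused whole. The fingers move at their own pace and stop on an object; "force" is the grip in N (left out, the last holds). Time passes only in rows, so rows that do not move let the fingers close. It gives the time, the measured TCP pose, the force, the opening and the grip force at its end, in the units of the state.
- env.state(): the state, without advancing time (a new reading comes with each control period).
- eyes.snapshot(name): name is "scene" or "top" or "wrist"; returns a dict with "image" (384x512x3 uint8, red, green, blue), "fx", "fy", "cx", "cy" (pixels), "R" (3x3) and "t" (3): a world point X has camera coordinates R X + t. Camera axes: x right, y down, z forward; pixel columns grow to the right and rows downward; lengths in m; the calibration is good to about 2 mm. A picture is of the moment at which its call begins. There is no depth.
- env.hand_in(): hands the job in; it is judged then, once.
Trained networks look in a picture, given as the dict that the camera call returned (one of the last four; its "shot" number tells which), for a name from the list of things; names that differ only in an ending like _2 or _b are one class to them, and where a whole thing is asked for, a point or a joint stands for the part that bears it (a point fixed in the world has none). Each returns a list of dicts, best first, with "confidence" (0 to 1); they miss things now and then, are a little off and sometimes report something else, mostly with a low value. They report only what shows in the picture. A call takes as long as a camera call.
- eyes.boxes_of(picture, name): "point" ([row, column] in pixels, amid what is visible of it).
- eyes.landmark_of(picture, name): "point" ([row, column] in pixels: a listed point, or the origin of a listed thing).
The state is a dict: "time": time; "joint_positions": joint angles; "dq": joint speeds; "joint_torque": joint torques, N m; "tool_pos": TCP position; "tool_rot": TCP orientation; "ft_force": force on the tool from outside, world axes, zero at the start; "moment": the same for the moment, N m; "grip_width": finger opening in m; "grip_force": force on a finger pad.
Only numpy, scipy, OpenCV 4.12 (cv2) and the standard library are available. Lean on these libraries where they do the work, as an engineer would, in place of code of your own. Each camera call takes 0.05 s, during which the arm holds its last target. There are 200 camera calls.

## Working session

There is one attempt and no reset: what is moved stays moved. The work goes in short steps, Python scripts to look and compute and a tool call to move; the robot and the scene stay as the last step left them, time stands still between calls to the robot, and variables do not carry over. Pictures are saved under pics/ and viewed, at most 10 in all, crops included, and the job is handed in when it is done.

Besides the shell and the picture viewer there is one more tool, called after "Call:" as name(argument=value, ...) on one line, values as JSON. jog_arm: Moves the arm, as the interface text tells. Its arguments: {"type":"object","properties":{"commands":{"type":"array","items":{"type":"number"}},"force":{"type":"number"}},"required":["commands"]}

```bash
mkdir -p pics; cat > h.py <<'E'
from bench import env, eyes
import numpy as np, cv2
from scipy.spatial.transform import Rotation as Ro
def ray(p,rc):
    d=np.array([(rc[1]-p["cx"])/p["fx"],(rc[0]-p["cy"])/p["fy"],1.]); R=np.array(p["R"]); t=np.array(p["t"])
    return -R.T@t, R.T@d
def onz(p,rc,z):
    o,d=ray(p,rc); return o+d*(z-o[2])/d[2]
def proj(p,X):
    c=np.array(p["R"])@X+p["t"]; return c[1]/c[2]*p["fy"]+p["cy"], c[0]/c[2]*p["fx"]+p["cx"]
E
python3 - <<'E'
from h import *
print(env.nose_length, env.state())
for n in ["scene","top"]:
    p=eyes.snapshot(n); cv2.imwrite(f"pics/{n}.png",p["image"][:,:,::-1])
    print(n,"cam",ray(p,(0,0))[0])
    for k in ["tray_center","box_foot","clip_near_left","clip_near_right","clip_far_left","clip_far_right","brush_center","dish_center"]:
        for f in (eyes.landmark_of,eyes.boxes_of):
            r=f(p,k); print(k,f.__name__,[(np.round(q["point"],1),round(q["confidence"],2),np.round(onz(p,q["point"],0),3)) for q in r[:3]])
E
```

```text
0.0972 {'time': 0.0, 'joint_positions': array([-1.51109530e+00,  2.45768186e-01,  1.55899322e+00, -1.16555976e-05,
        1.33868470e+00, -1.74123004e-01]), 'dq': array([-0.0002588 ,  0.00062377, -0.00032113,  0.00111851,  0.0014273 ,
        0.00185039]), 'joint_torque': array([-1.54485065e-04, -4.15835810e+01, -3.14602160e+01,  6.86062337e-02,
        3.32108815e-02, -1.28285587e-04]), 'tool_pos': array([ 0.15056864, -0.63189646,  0.30158572]), 'tool_rot': array([ 9.93172988e-01,  1.16647150e-01,  4.73289548e-05, -9.25533197e-04]), 'ft_force': array([ 0.45154311, -0.13531261,  0.33729366]), 'moment': array([-0.01406805, -0.03313904, -0.03046764]), 'grip_force': 0.0, 'grip_width': 0.09391759082591973}
scene cam [ 0.91554963 -0.08205792  0.78496558]
tray_center call []
tray_center call [(array([193. , 225.9]), 0.73, array([ 0.514, -0.03 ,  0.   ])), (array([165.7, 268.7]), 0.55, array([0.47 , 0.095, 0.   ]))]
box_foot call []
box_foot call [(array([196. , 218.9]), 0.87, array([ 0.516, -0.049,  0.   ]))]Traceback (most recent call last):
  File "<stdin>", line 8, in <module>
ValueError: it knows: box_foot, brush_center, dish_center, tray_center
```

View pics/scene.png

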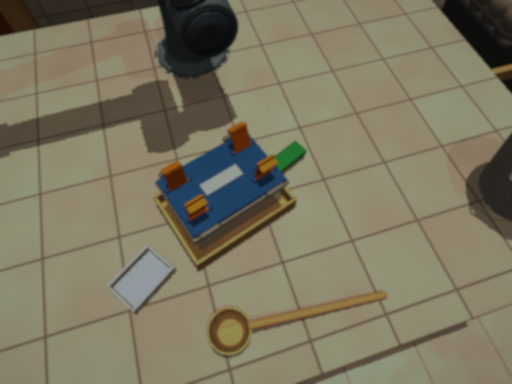

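The scene picture shows the robot at the top, with the box and its four upright orange clips at about px (225,180). The brush is at (290,157), the dish at (141,278) and a ladle at the bottom. Next is the top view.

```bash
python3 - <<'E'
from h import *
p=eyes.snapshot("top"); cv2.imwrite("pics/top.png",cv2.resize(p["image"][:,:,::-1],(768,576)))
print("cam",ray(p,(0,0))[0], p["fx"],np.round(p["R"],3))
for k in ["tray_center","box_foot","brush_center","dish_center"]:
    r=eyes.landmark_of(p,k); print(k,[(np.round(q["point"],1),round(q["confidence"],2),np.round(onz(p,q["point"],0.008),3)) for q in r[:3]])
for k in ["clip_near_left","clip_far_left","clip_near_right","clip_far_right","box_foot","tray_center"]:
    r=eyes.boxes_of(p,k); print(k,[(np.round(q["point"],1),round(q["confidence"],2),np.round(onz(p,q["point"],0.15),3)) for q in r[:4]])
E
```

```text
cam [0.3471689  0.04929642 1.19264186] 421.978873175361 [[ 0.001 -1.    -0.   ]
 [-0.982 -0.001 -0.189]
 [ 0.189  0.001 -0.982]]
tray_center []
box_foot []
brush_center [(array([236.2, 221.6]), 0.93, array([0.464, 0.142, 0.008]))]
dish_center [(array([168.1, 361. ]), 0.97, array([ 0.662, -0.259,  0.008]))]
clip_near_left [(array([227.3, 267.4]), 0.71, array([0.473, 0.018, 0.15 ])), (array([171.3, 313.7]), 0.2, array([ 0.616, -0.101,  0.15 ]))]
clip_far_left [(array([188.8, 254.6]), 0.72, array([0.57, 0.05, 0.15]))]
clip_near_right [(array([204.8, 329.2]), 0.45, array([ 0.529, -0.138,  0.15 ]))]
clip_far_right [(array([168.7, 317.6]), 0.77, array([ 0.623, -0.111,  0.15 ]))]
box_foot [(array([206.5, 283.8]), 0.7, array([ 0.525, -0.024,  0.15 ]))]
tray_center [(array([206.2, 286.2]), 0.89, array([ 0.526, -0.03 ,  0.15 ]))]
```

View pics/top.png

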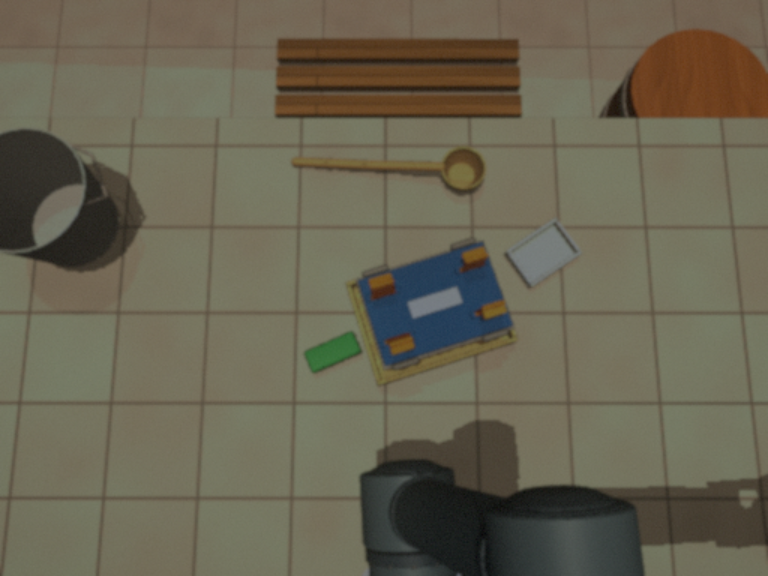

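The top picture shows the lid centred near px (435,303) at 768 scale, rotated by about 17°, with four near-upright clips. The brush (333,351) and dish (543,253) are clear of the box. I'll measure the pose from the white label in two views and the lid outline.

```bash
python3 - <<'E'
from h import *
from scipy.optimize import least_squares
P=[eyes.snapshot("top"),eyes.snapshot("scene")]
obs=[]
for p in P:
    im=p["image"]; hsv=cv2.cvtColor(im,cv2.COLOR_RGB2HSV)
    blue=cv2.inRange(hsv,(100,120,40),(125,255,255))
    n,l,s,c=cv2.connectedComponentsWithStats(blue); i=1+np.argmax(s[1:,4])
    hull=cv2.convexHull(np.argwhere(l==i)[:,::-1].astype(np.int32))
    m=np.zeros_like(blue); cv2.fillConvexPoly(m,cv2.erode and hull,255)
    m=cv2.erode(m,np.ones((15,15)))
    w=cv2.inRange(hsv,(0,0,110),(180,90,255))&m
    n,l2,s2,c2=cv2.connectedComponentsWithStats(w); j=1+np.argmax(s2[1:,4])
    ang=[tuple(np.round(v,1)) for v in cv2.boxPoints(cv2.minAreaRect(np.argwhere(l2==j)[:,::-1].astype(np.float32)))]
    obs.append(c2[j][::-1]); print("label",c2[j],s2[j],ang)
    p["hull"]=hull[:,0,:]
f=lambda X:np.concatenate([np.array(proj(p,X))-o for p,o in zip(P,obs)])
r=least_squares(f,[.53,-.03,.13]); print(r.x,r.fun); z=r.x[2]
for zz in (.107,.122,.137,z):
  for p in P:
    W=np.array([onz(p,(v,u),zz)[:2] for u,v in p["hull"]],np.float32)
    print(round(zz,3),cv2.minAreaRect(W*1000))
for k in ["clip_near_left","clip_near_right","clip_far_left","clip_far_right"]:
    for p in P: print(k,[(np.round(q["point"],1),round(q["confidence"],2)) for q in eyes.boxes_of(p,k)[:2]])
b=cv2.resize(P[1]["image"][110:270,140:320,::-1],(720,640)[:1]+(600,)); cv2.imwrite("pics/z.png",b)
E
```

```text
label [289.44102564 201.25128205] [272 192  36  20 390] [(np.float32(271.3), np.float32(200.9)), (np.float32(304.4), np.float32(190.6)), (np.float32(307.7), np.float32(201.4)), (np.float32(274.7), np.float32(211.7))]
label [220.65292096 178.96563574] [200 164  43  31 582] [(np.float32(198.3), np.float32(184.2)), (np.float32(236.0), np.float32(161.6)), (np.float32(243.0), np.float32(173.4)), (np.float32(205.4), np.float32(196.0))]
[ 0.54273095 -0.04031701  0.12587109] [ 0.02520715  0.13592045 -0.00842335  0.1130498 ]
0.107 ((545.69921875, -41.32240295410156), (154.33395385742188, 228.11012268066406), 17.940534591674805)
0.107 ((534.84619140625, -38.387176513671875), (159.18373107910156, 234.09486389160156), 18.466035842895508)
0.122 ((542.9561157226562, -40.070343017578125), (152.20150756835938, 224.9583740234375), 17.940526962280273)
0.122 ((543.2691040039062, -39.353271484375), (155.66177368164062, 228.91549682617188), 18.465944290161133)
0.137 ((540.213134765625, -38.81829833984375), (150.06912231445312, 221.80667114257812), 17.940536499023438)
0.137 ((551.6922607421875, -40.31956481933594), (152.1398468017578, 223.736083984375), 18.465980529785156)
0.126 ((542.248291015625, -39.747222900390625), (151.65122985839844, 224.14501953125), 17.940534591674805)
0.126 ((545.4429321289062, -39.6026611328125), (154.75286865234375, 227.57884216308594), 18.465944290161133)
clip_near_left [(array([228. , 265.9]), 0.74), (array([207.8, 283.8]), 0.17)]
clip_near_left [(array([137.6, 238. ]), 0.63)]
clip_near_right [(array([206.7, 327.1]), 0.5)]
clip_near_right [(array([175.5, 170.8]), 0.87)]
clip_far_left [(array([192.1, 257.7]), 0.74)]
clip_far_left [(array([166.4, 265.7]), 0.54)]
clip_far_right [(array([171.9, 317.4]), 0.77)]
clip_far_right [(array([206. , 196.4]), 0.68)]
```

View pics/z.png

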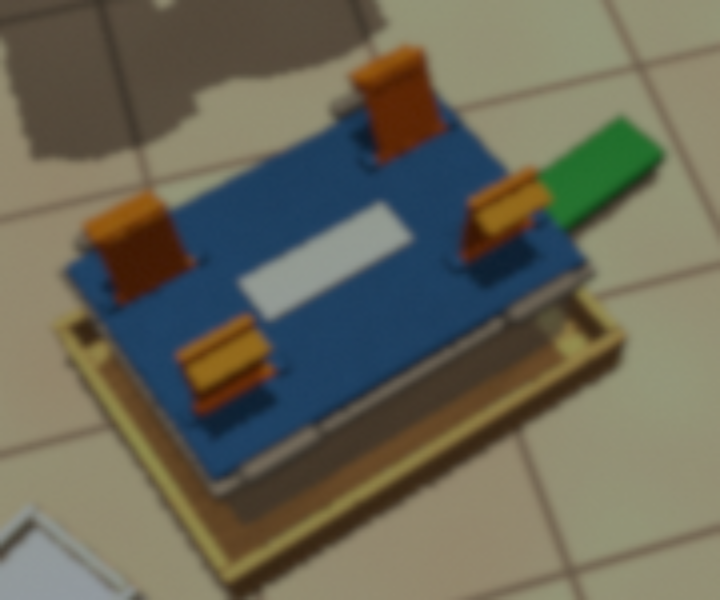

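The label triangulates to about z 0.126, so the lid is at about 0.124 with centre (0.543,-0.040) and yaw 18.2°. All four clips are upright. I'll align the tool with the tray, close the fingers and go over the lid centre line at y = -80.

Call:
jog_arm(commands=[0,0,-0.02,0,0,-4.8,1,0.02,-0.013,0,0,0,0,1,0.04,-0.026,0,0,0,0,1,0.04,-0.026,0,0,0,0,1,0.04,-0.026,0,0,0,0,1,0.04,-0.026,0,0,0,0,1,0.04,-0.026,0,0,0,0,1,0.04,-0.026,0,0,0,0,1,0.04,-0.026,0,0,0,0,1,0.04,-0.026,0,0,0,0,1], force=20)

```text
time: 2.3
tool_pos: [0.4055, -0.3145, 0.323]
tool_rot: [0.987, 0.158, 0.0, 0.0]
ft_force: [1.3, -1.0, 0.9]
grip_width: 0.0172
grip_force: 0.0
```

```bash
cat >> h.py <<'E'
C=np.array([.543,-.040]); Y=np.deg2rad(18.2); EX=np.array([np.cos(Y),np.sin(Y)]); EY=np.array([-EX[1],EX[0]])
def where():
    s=env.state(); d=s["tool_pos"][:2]-C; R=Ro.from_quat(s["tool_rot"]).as_matrix()
    print("t",round(s["time"],2),"tray x,y mm",np.round([d@EX*1e3,d@EY*1e3],1),"tip z",round((s["tool_pos"][2]-env.nose_length)*1e3,1),"yaw",round(np.rad2deg(np.arctan2(R[1,0],R[0,0])),2),"tilt",np.round(R[:2,2],4),"F",np.round(s["ft_force"],1),"w",round(s["grip_width"],4))
E
python3 -c "from h import *;where()"
```

```text
t 2.3 tray x,y mm [-216.4 -217.8] tip z 225.8 yaw 18.18 tilt [ 0.0006 -0.0007] F [ 1.3 -1.   0.9] w 0.0172
```

Call:
jog_arm(commands=[0.04,-0.026,0,0,0,0,1,0.04,-0.026,0,0,0,0,1,0.04,-0.026,0,0,0,0,1,0.04,-0.026,0,0,0,0,1,0.04,-0.026,0,0,0,0,1,0.016,-0.008,0,0,0,0,1,0,0,0.02,0,0,0,1,0,0,0,0,0,0,1])

```text
time: 3.1
tool_pos: [0.5658, -0.1171, 0.3]
tool_rot: [0.987, 0.158, -0.002, -0.001]
ft_force: [-0.3, -0.2, -0.6]
grip_width: 0.0004
grip_force: 0.0
```

```bash
python3 - <<'E'
from h import *
where()
p=eyes.snapshot("scene"); cv2.imwrite("pics/z2.png",cv2.resize(p["image"][60:270,100:360,::-1],(742,600)))
E
```

```text
t 3.1 tray x,y mm [ -2.5 -80.4] tip z 202.8 yaw 18.24 tilt [-0.0048  0.0016] F [-0.3 -0.2 -0.6] w 0.0004
```

View pics/z2.png

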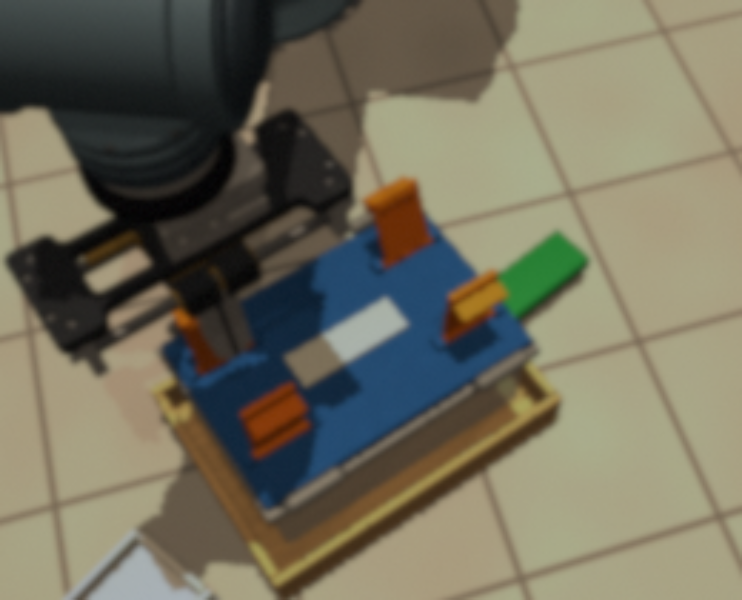

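The closed fingers are above the gap between the two right clips, at px (225,345), and are clear of both. Now I'll descend between them and sweep the near-right clip outward.

Call:
jog_arm(commands=[0,0,0.02,0,0,0,1,0,0,0.02,0,0,0,1,-0.01,0,0,0,0,0,1,-0.012,0,0,0,0,0,1,-0.012,0,0,0,0,0,1,-0.012,0,0,0,0,0,1,-0.012,0,0,0,0,0,1,-0.012,0,0,0,0,0,1])

```text
time: 3.95
tool_pos: [0.4992, -0.14, 0.2633]
tool_rot: [0.987, 0.158, 0.0, 0.0]
ft_force: [0.6, -0.8, 0.8]
grip_width: 0.0005
grip_force: 0.2
```

```bash
python3 -c "from h import *;where()"
```

```text
t 3.95 tray x,y mm [-72.8 -81.3] tip z 166.1 yaw 18.18 tilt [ 0.0008 -0.0006] F [ 0.6 -0.8  0.8] w 0.0005
```

Call:
jog_arm(commands=[-0.004,0,0.008,0,0,0,1,-0.006,0,0.006,0,0,0,1,-0.005,0,0.004,0,0,0,1,0,0,0.002,0,0,0,1,0,0,0.002,0,0,0,1])

```text
time: 4.45
tool_pos: [0.4864, -0.1444, 0.2414]
tool_rot: [0.987, 0.158, 0.001, 0.0]
ft_force: [-0.2, -0.0, 4.7]
grip_width: 0.0002
grip_force: 2.2
```

Call:
jog_arm(commands=[0,0,0.001,0,0,0,1,0,0,0.001,0,0,0,1])

```text
time: 4.65
tool_pos: [0.4859, -0.1445, 0.2386]
tool_rot: [0.987, 0.158, -0.0, 0.0]
ft_force: [-0.8, -1.8, 3.1]
grip_width: 0.0004
grip_force: 1.5
```

Call:
jog_arm(commands=[0,0,0.001,0,0,0,1,0,0,0.001,0,0,0,1])

```text
time: 4.85
tool_pos: [0.4857, -0.1442, 0.2362]
tool_rot: [0.987, 0.158, -0.0, -0.0]
ft_force: [-0.8, -0.8, 1.5]
grip_width: 0.0006
grip_force: 0.9
```

Call:
jog_arm(commands=[0,0,0.001,0,0,0,1,0,0,0.001,0,0,0,1])

```text
time: 5.05
tool_pos: [0.4858, -0.1441, 0.2344]
tool_rot: [0.987, 0.158, -0.0, -0.0]
ft_force: [-2.0, -0.4, 5.8]
grip_width: 0.0007
grip_force: 3.1
```

```bash
python3 -c "from h import *;where()"
```

```text
t 5.05 tray x,y mm [-86.9 -81. ] tip z 137.2 yaw 18.2 tilt [-0.0008  0.0005] F [-2.  -0.4  5.8] w 0.0007
```

Call:
jog_arm(commands=[0,0,0.001,0,0,0,1,0,0,0.001,0,0,0,1])

```text
time: 5.25
tool_pos: [0.4859, -0.1442, 0.234]
tool_rot: [0.987, 0.158, -0.001, -0.0]
ft_force: [-7.8, 0.9, 14.9]
grip_width: 0.0005
grip_force: 7.5
```

Call:
jog_arm(commands=[0,0,0.001,0,0,0,1,0,0,0.001,0,0,0,1])

```text
time: 5.45
tool_pos: [0.486, -0.1443, 0.2336]
tool_rot: [0.987, 0.158, -0.001, -0.0]
ft_force: [-11.7, 4.2, 24.2]
grip_width: 0.0003
grip_force: 12.1
```

Call:
jog_arm(commands=[0,0,0.001,0,0,0,1,0,0,0.001,0,0,0,1])

```text
time: 5.65
tool_pos: [0.4862, -0.1444, 0.2332]
tool_rot: [0.987, 0.159, -0.001, -0.0]
ft_force: [-15.4, 5.4, 33.6]
grip_width: 0.0008
grip_force: 17.0
```

```bash
python3 -c "from h import *;where()"
```

```text
t 5.65 tray x,y mm [-86.6 -81.4] tip z 136.0 yaw 18.24 tilt [-0.0023 -0.0001] F [-15.4   5.4  33.6] w 0.0008
```

Call:
jog_arm(commands=[0,0,-0.005,0,0,0,1,0,0,-0.04,0,0,0,1,0,0,-0.04,0,0,0,1,0.03,0,0,0,0,0,1,0.04,0,0,0,0,0,1,0.02,-0.03,0,0,0,0,1,0,-0.03,0,0,0,0,1])

```text
time: 6.35
tool_pos: [0.5539, -0.0578, 0.3127]
tool_rot: [0.987, 0.158, -0.0, -0.001]
ft_force: [-0.8, -0.2, -0.3]
grip_width: 0.0004
grip_force: 0.0
```

```bash
python3 - <<'E'
from h import *
where()
p=eyes.snapshot("scene"); a=cv2.resize(p["image"][60:270,100:360,::-1],(500,404))
p=eyes.snapshot("top"); b=cv2.resize(p["image"][140:270,220:370,::-1],(300,260))
im=np.zeros((404,800,3),np.uint8); im[:,:500]=a; im[:260,500:]=b
cv2.imwrite("pics/z3.png",im)
E
```

```text
t 6.35 tray x,y mm [  4.8 -20.3] tip z 215.5 yaw 18.21 tilt [-0.0008  0.0014] F [-0.8 -0.2 -0.3] w 0.0004
```

View pics/z3.png

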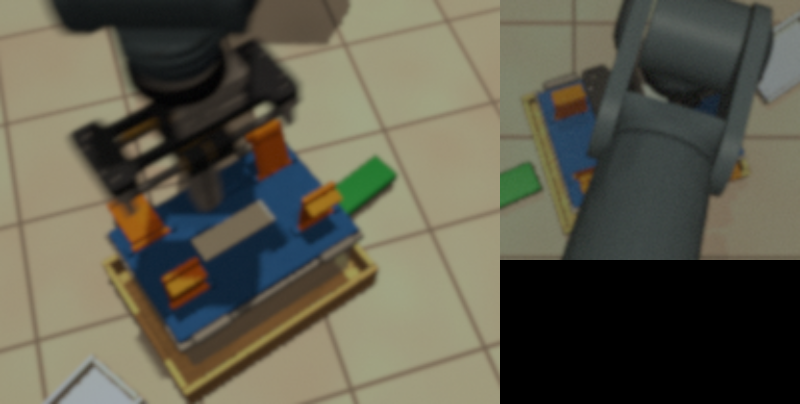

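The near-right clip shows at px (110-168, 200-245), tilted along tray -x. Shut and upright look alike from this camera, so I'll test both by projecting the clip outline.

```bash
cat >> h.py <<'E'
def overlay(p,lid,sx,y,th):
    out=[]
    for r in (8,64):
        for dy in (-20,20):
            x=sx*(41+r*np.cos(th)-7*np.sin(th)); z=lid+1+r*np.sin(th)+7*np.cos(th)
            w=C+(x*EX+(y+dy)*EY)/1e3; out.append(proj(p,np.array([w[0],w[1],z/1e3]))[::-1])
    a,b,c,d=out; return np.array([a,b,d,c])
E
python3 - <<'E'
from h import *
p=eyes.snapshot("scene"); im=p["image"]; h=cv2.cvtColor(im,cv2.COLOR_RGB2HSV)
m=cv2.inRange(h,(3,150,90),(20,255,255))
for lid in (124,128):
  for th in (0,.15,.3,.8,1.2,1.57):
    res=[]
    for sx,y in ((-1,-80),(-1,80)):
        q=np.zeros_like(m); cv2.fillConvexPoly(q,np.round(overlay(p,lid,sx,y,th)).astype(np.int32),255)
        res.append(round((m&q).sum()/q.sum(),2))
    print(lid,th,res)
S=4; x0,y0=140,110
b=cv2.resize(im[y0:y0+110,x0:x0+180,::-1],None,fx=S,fy=S)
for th,c in ((0,(0,255,0)),(1.57,(255,255,255))):
    cv2.polylines(b,[np.round((overlay(p,125,-1,-80,th)-[x0,y0]+.5)*S).astype(np.int32)],True,c,1)
cv2.imwrite("pics/z4.png",b)
E
```

```text
124 0 [np.float64(0.77), np.float64(0.35)]
124 0.15 [np.float64(0.73), np.float64(0.38)]
124 0.3 [np.float64(0.69), np.float64(0.37)]
124 0.8 [np.float64(0.71), np.float64(0.48)]
124 1.2 [np.float64(0.78), np.float64(0.67)]
124 1.57 [np.float64(0.74), np.float64(0.67)]
128 0 [np.float64(0.75), np.float64(0.34)]
128 0.15 [np.float64(0.67), np.float64(0.36)]
128 0.3 [np.float64(0.65), np.float64(0.37)]
128 0.8 [np.float64(0.66), np.float64(0.47)]
128 1.2 [np.float64(0.77), np.float64(0.67)]
128 1.57 [np.float64(0.82), np.float64(0.67)]
```

View pics/z4.png

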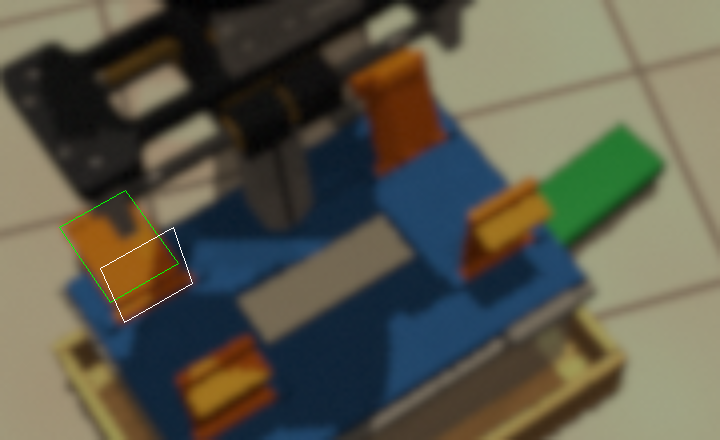

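The near-right clip matches the shut outline (green). To be sure, I'll feel the lid height at (0,+80) on the way to the far-left clip.

Call:
jog_arm(commands=[-0.005,-0.05,0,0,0,0,1,0,-0.05,0,0,0,0,1,0,0,0,0,0,0,1,0,0,0.035,0,0,0,1,0,0,0.03,0,0,0,1,0,0,0.01,0,0,0,1,0,0,0.003,0,0,0,1])

```text
time: 7.2
tool_pos: [0.5165, 0.0332, 0.2344]
tool_rot: [0.988, 0.157, -0.001, -0.0]
ft_force: [0.2, 0.2, -0.1]
grip_width: 0.0005
grip_force: 0.0
```

Call:
jog_arm(commands=[0,0,0.002,0,0,0,1,0,0,0.002,0,0,0,1])

```text
time: 7.4
tool_pos: [0.5178, 0.0336, 0.2331]
tool_rot: [0.987, 0.158, 0.001, 0.0]
ft_force: [-0.7, 0.1, 0.2]
grip_width: 0.0006
grip_force: 0.0
```

Call:
jog_arm(commands=[0,0,0.001,0,0,0,1,0,0,0.001,0,0,0,1])

```text
time: 7.6
tool_pos: [0.5173, 0.034, 0.2305]
tool_rot: [0.987, 0.158, 0.001, 0.0]
ft_force: [-0.4, -1.2, 0.6]
grip_width: 0.0009
grip_force: 0.0
```

Call:
jog_arm(commands=[0,0,0.001,0,0,0,1,0,0,0.001,0,0,0,1])

```text
time: 7.8
tool_pos: [0.5169, 0.0342, 0.2278]
tool_rot: [0.987, 0.158, 0.0, 0.0]
ft_force: [0.3, -0.5, -0.0]
grip_width: 0.0004
grip_force: 0.0
```

```bash
python3 -c "from h import *;where()"
```

```text
t 7.8 tray x,y mm [-1.6 78.6] tip z 130.6 yaw 18.2 tilt [ 0.0004 -0.    ] F [ 0.3 -0.5 -0. ] w 0.0004
```

Call:
jog_arm(commands=[0,0,0.001,0,0,0,1,0,0,0.001,0,0,0,1])

```text
time: 8.0
tool_pos: [0.517, 0.0342, 0.2265]
tool_rot: [0.987, 0.158, -0.0, -0.0]
ft_force: [-4.2, 0.3, 10.1]
grip_width: 0.0003
grip_force: 5.1
```

Call:
jog_arm(commands=[0,0,0.001,0,0,0,1,0,0,0.001,0,0,0,1])

```text
time: 8.2
tool_pos: [0.5171, 0.0342, 0.2264]
tool_rot: [0.987, 0.158, -0.001, -0.0]
ft_force: [-10.5, 1.1, 22.1]
grip_width: 0.0004
grip_force: 10.7
```

Call:
jog_arm(commands=[0,0,0.001,0,0,0,1,0,0,0.001,0,0,0,1])

```text
time: 8.4
tool_pos: [0.5173, 0.0342, 0.2263]
tool_rot: [0.987, 0.158, -0.001, -0.0]
ft_force: [-16.5, 1.7, 33.0]
grip_width: 0.0005
grip_force: 16.3
```

```bash
python3 -c "from h import *;where()"
```

```text
t 8.4 tray x,y mm [-1.2 78.5] tip z 129.1 yaw 18.23 tilt [-0.0016 -0.0002] F [-16.5   1.7  33. ] w 0.0005
```

The lid is at 129.2 mm, so a shut clip's upper face sits at 137.2, exactly where the first clip stopped. Now the far-left clip.

Call:
jog_arm(commands=[0,0,-0.02,0,0,0,1,0,0,-0.02,0,0,0,1,0.01,0,0,0,0,0,1,0.012,0,0,0,0,0,1,0.012,0,0,0,0,0,1,0.012,0,0,0,0,0,1,0.012,0,0,0,0,0,1,0.012,0,0,0,0,0,1,0,0,0,0,0,0,1])

```text
time: 9.3
tool_pos: [0.5847, 0.0564, 0.2614]
tool_rot: [0.987, 0.158, 0.0, -0.0]
ft_force: [-0.8, 0.9, 0.0]
grip_width: 0.0005
grip_force: 0.0
```

Call:
jog_arm(commands=[0.004,0,0.008,0,0,0,1,0.006,0,0.006,0,0,0,1,0.008,0,0.004,0,0,0,1,0,0,0.001,0,0,0,1,0,0,0,0,0,0,1])

```text
time: 9.8
tool_pos: [0.6003, 0.0616, 0.2423]
tool_rot: [0.987, 0.158, -0.0, -0.0]
ft_force: [-1.4, -0.0, 1.9]
grip_width: 0.0004
grip_force: 0.6
```

```bash
python3 -c "from h import *;where()"
```

```text
t 9.8 tray x,y mm [86.2 78.6] tip z 145.1 yaw 18.19 tilt [-0.0005  0.0001] F [-1.4 -0.   1.9] w 0.0004
```

Call:
jog_arm(commands=[0,0,0.001,0,0,0,1,0,0,0.001,0,0,0,1])

```text
time: 10.0
tool_pos: [0.6005, 0.0616, 0.2412]
tool_rot: [0.987, 0.158, 0.0, 0.0]
ft_force: [-1.6, 0.5, 3.9]
grip_width: 0.0009
grip_force: 2.0
```

Call:
jog_arm(commands=[0,0,0.001,0,0,0,1,0,0,0.001,0,0,0,1])

```text
time: 10.2
tool_pos: [0.6008, 0.0617, 0.2391]
tool_rot: [0.987, 0.158, 0.001, -0.0]
ft_force: [0.2, 0.1, 3.1]
grip_width: 0.0005
grip_force: 1.5
```

Call:
jog_arm(commands=[0,0,0.001,0,0,0,1,0,0,0.001,0,0,0,1])

```text
time: 10.4
tool_pos: [0.6009, 0.0617, 0.2369]
tool_rot: [0.987, 0.158, 0.001, 0.0]
ft_force: [1.9, 1.5, 1.9]
grip_width: 0.0005
grip_force: 1.2
```

Call:
jog_arm(commands=[0,0,0.001,0,0,0,1,0,0,0.001,0,0,0,1])

```text
time: 10.6
tool_pos: [0.6004, 0.0615, 0.2343]
tool_rot: [0.987, 0.158, -0.0, 0.0]
ft_force: [1.4, 0.4, 4.4]
grip_width: 0.0005
grip_force: 2.9
```

Call:
jog_arm(commands=[0,0,0.001,0,0,0,1,0,0,0.001,0,0,0,1])

```text
time: 10.8
tool_pos: [0.6006, 0.0615, 0.234]
tool_rot: [0.987, 0.158, -0.0, 0.0]
ft_force: [-3.6, 0.7, 14.0]
grip_width: 0.0005
grip_force: 6.2
```

```bash
python3 -c "from h import *;where()"
```

```text
t 10.8 tray x,y mm [86.4 78.5] tip z 136.8 yaw 18.2 tilt [-0.0003 -0.0003] F [-3.6  0.7 14. ] w 0.0005
```

Same signature and same stop height, so that clip is shut. Next I'll lift and sweep straight across to near-left.

Call:
jog_arm(commands=[0,0,0.001,0,0,0,1,0,0,-0.012,0,0,0,1,0,0,-0.02,0,0,0,1,-0.03,-0.001,0,0,0,0,1,-0.04,0,0,0,0,0,1,-0.03,0,0,0,0,0,1,-0.012,0,0,0,0,0,1,-0.012,0,0,0,0,0,1,-0.012,0,0,0,0,0,1,0,0,0,0,0,0,1])

```text
time: 11.8
tool_pos: [0.4706, 0.0199, 0.2637]
tool_rot: [0.987, 0.158, -0.0, 0.0]
ft_force: [0.3, -0.4, -0.8]
grip_width: 0.0005
grip_force: 0.0
```

```bash
python3 -c "from h import *;where()"
```

```text
t 11.8 tray x,y mm [-50.1  79.5] tip z 166.5 yaw 18.17 tilt [-0.     -0.0001] F [ 0.3 -0.4 -0.8] w 0.0005
```

Call:
jog_arm(commands=[-0.012,0,0,0,0,0,1,-0.012,0,0.002,0,0,0,1,-0.004,0,0.008,0,0,0,1,-0.005,0,0.006,0,0,0,1,-0.004,0,0.004,0,0,0,1,0,0,0.001,0,0,0,1,0,0,0,0,0,0,1])

```text
time: 12.5
tool_pos: [0.4373, 0.0086, 0.2438]
tool_rot: [0.987, 0.158, 0.003, 0.0]
ft_force: [3.2, 1.6, 5.2]
grip_width: 0.0006
grip_force: 2.6
```

Call:
jog_arm(commands=[0,0,0.001,0,0,0,1,0,0,0.001,0,0,0,1])

```text
time: 12.7
tool_pos: [0.4368, 0.0085, 0.2415]
tool_rot: [0.987, 0.158, 0.002, 0.0]
ft_force: [2.1, 1.8, 3.8]
grip_width: 0.0005
grip_force: 2.3
```

Call:
jog_arm(commands=[0,0,0.001,0,0,0,1,0,0,0.001,0,0,0,1])

```text
time: 12.9
tool_pos: [0.436, 0.0084, 0.2386]
tool_rot: [0.987, 0.158, 0.0, 0.0]
ft_force: [2.0, 0.3, 2.5]
grip_width: 0.0006
grip_force: 1.4
```

Call:
jog_arm(commands=[0,0,0.001,0,0,0,1,0,0,0.001,0,0,0,1])

```text
time: 13.1
tool_pos: [0.4353, 0.0084, 0.236]
tool_rot: [0.987, 0.158, -0.001, 0.0]
ft_force: [1.7, -1.0, 2.3]
grip_width: 0.0009
grip_force: 0.8
```

Call:
jog_arm(commands=[0,0,0.001,0,0,0,1,0,0,0.001,0,0,0,1])

```text
time: 13.3
tool_pos: [0.4351, 0.0085, 0.2342]
tool_rot: [0.987, 0.158, -0.001, -0.0]
ft_force: [-2.1, -0.8, 8.3]
grip_width: 0.0006
grip_force: 3.8
```

```bash
python3 -c "from h import *;where()"
```

```text
t 13.3 tray x,y mm [-87.3  79.8] tip z 137.0 yaw 18.2 tilt [-0.0026 -0.0001] F [-2.1 -0.8  8.3] w 0.0006
```

Shut at 137.0. A last firm press, then across to far-right.

Call:
jog_arm(commands=[0,0,0.002,0,0,0,1,0,0,-0.012,0,0,0,1,0,0,-0.02,0,0,0,1,0.018,0.04,0,0,0,0,1,0.018,0.04,0,0,0,0,1,0.018,0.04,0,0,0,0,1,0.018,0.04,0,0,0,0,1,0,0,0,0,0,0,1,0,0,0,0,0,0,1])

```text
time: 14.2
tool_pos: [0.5538, -0.1213, 0.2637]
tool_rot: [0.987, 0.158, -0.001, -0.001]
ft_force: [-0.4, 0.3, -0.1]
grip_width: 0.0007
grip_force: 0.0
```

```bash
python3 -c "from h import *;where()"
```

```text
t 14.2 tray x,y mm [-15.1 -80.6] tip z 166.5 yaw 18.14 tilt [-0.0022  0.0013] F [-0.4  0.3 -0.1] w 0.0007
```

Call:
jog_arm(commands=[0.015,0,0,0,0,0,1,0.015,0,0,0,0,0,1,0.012,0,0,0,0,0,1,0.012,0,0,0,0,0,1,0.012,0,0,0,0,0,1,0.012,0,0,0,0,0,1,0.01,0,0.002,0,0,0,1,0,0,0,0,0,0,1])

```text
time: 15.0
tool_pos: [0.6387, -0.0931, 0.2623]
tool_rot: [0.987, 0.158, 0.0, -0.0]
ft_force: [-0.2, -0.0, 0.1]
grip_width: 0.0003
grip_force: 0.0
```

Call:
jog_arm(commands=[0.004,0,0.008,0,0,0,1,0.006,0,0.006,0,0,0,1,0.005,0,0.004,0,0,0,1,0,0,0.001,0,0,0,1,0,0,0,0,0,0,1])

```text
time: 15.5
tool_pos: [0.6518, -0.0891, 0.2434]
tool_rot: [0.987, 0.158, -0.001, 0.0]
ft_force: [-1.8, -1.1, 1.9]
grip_width: 0.0004
grip_force: 1.3
```

Call:
jog_arm(commands=[0,0,0.001,0,0,0,1,0,0,0.001,0,0,0,1])

```text
time: 15.7
tool_pos: [0.652, -0.089, 0.242]
tool_rot: [0.987, 0.158, 0.0, 0.0]
ft_force: [-3.5, -0.5, 3.5]
grip_width: 0.0005
grip_force: 2.1
```

Call:
jog_arm(commands=[0,0,0.001,0,0,0,1,0,0,0.001,0,0,0,1])

```text
time: 15.9
tool_pos: [0.6523, -0.0889, 0.2399]
tool_rot: [0.987, 0.158, 0.001, 0.0]
ft_force: [-0.9, -1.4, 3.1]
grip_width: 0.0004
grip_force: 1.6
```

Call:
jog_arm(commands=[0,0,0.001,0,0,0,1,0,0,0.001,0,0,0,1])

```text
time: 16.1
tool_pos: [0.6525, -0.0887, 0.2378]
tool_rot: [0.987, 0.158, 0.001, 0.0]
ft_force: [1.2, -0.4, 3.4]
grip_width: 0.0007
grip_force: 1.2
```

Call:
jog_arm(commands=[0,0,0.001,0,0,0,1,0,0,0.001,0,0,0,1])

```text
time: 16.3
tool_pos: [0.6522, -0.0887, 0.2355]
tool_rot: [0.987, 0.158, 0.0, -0.0]
ft_force: [1.4, -0.7, 1.6]
grip_width: 0.0006
grip_force: 0.8
```

```bash
python3 -c "from h import *;where()"
```

```text
t 16.3 tray x,y mm [ 88.5 -80.3] tip z 138.3 yaw 18.19 tilt [0.0008 0.0003] F [ 1.4 -0.7  1.6] w 0.0006
```

Call:
jog_arm(commands=[0,0,0.001,0,0,0,1,0,0,0.001,0,0,0,1])

```text
time: 16.5
tool_pos: [0.652, -0.0887, 0.2341]
tool_rot: [0.987, 0.158, -0.0, -0.0]
ft_force: [-1.1, 1.0, 7.5]
grip_width: 0.0007
grip_force: 4.0
```

Call:
jog_arm(commands=[0,0,0.001,0,0,0,1,0,0,0.001,0,0,0,1])

```text
time: 16.7
tool_pos: [0.6521, -0.0887, 0.2338]
tool_rot: [0.987, 0.158, -0.0, -0.0]
ft_force: [-4.3, 1.5, 14.1]
grip_width: 0.0007
grip_force: 7.4
```

Call:
jog_arm(commands=[0,0,-0.01,0,0,0,1,0,0,-0.04,0,0,0,1,0,0,-0.05,0,0,0,1,-0.03,0.03,-0.04,0,0,0,1,-0.03,0.04,0,0,0,0,1,-0.03,0.04,0,0,0,0,1,-0.03,0.04,0,0,0,0,1,-0.03,0.04,0,0,0,0,1,-0.03,0.04,0,0,0,0,1,-0.03,0.04,0,0,0,0,1])

```text
time: 17.7
tool_pos: [0.5382, -0.407, 0.3651]
tool_rot: [0.987, 0.158, -0.001, -0.001]
ft_force: [0.6, 0.8, 0.4]
grip_width: 0.0004
grip_force: 0.0
```

Call:
jog_arm(commands=[-0.03,0.04,0,0,0,0,1,-0.03,0.04,0,0,0,0,1,-0.03,0.04,0,0,0,0,1,0,0,0,0,0,0,1,0,0,0,0,0,0,1])

```text
time: 18.2
tool_pos: [0.4906, -0.5483, 0.3645]
tool_rot: [0.988, 0.157, -0.0, -0.001]
ft_force: [-0.2, 0.2, 0.2]
grip_width: 0.0003
grip_force: 0.0
```

```bash
python3 - <<'E'
from h import *
where()
p=eyes.snapshot("scene"); a=p["image"][100:270,130:330,::-1]; a=cv2.resize(a,(400,340))
for sx in(-1,1):
  for y in(-80,80): cv2.polylines(a,[np.round((overlay(p,129.2,sx,y,0)-[130,100]+.5)*2).astype(np.int32)],True,(0,255,0),1)
p=eyes.snapshot("top"); b=p["image"][130:300,200:400,::-1]; b=cv2.resize(b,(400,340))
for sx in(-1,1):
  for y in(-80,80): cv2.polylines(b,[np.round((overlay(p,129.2,sx,y,0)-[200,130]+.5)*2).astype(np.int32)],True,(0,255,0),1)
for k in ["brush_center","dish_center"]: print(k,[np.round(onz(p,q["point"],.008),3) for q in eyes.landmark_of(p,k)[:1]])
cv2.imwrite("pics/z5.png",np.hstack([a,b]))
E
```

```text
t 18.2 tray x,y mm [-208.6 -466.5] tip z 267.3 yaw 18.09 tilt [-0.0013  0.0024] F [-0.2  0.2  0.2] w 0.0003
brush_center [array([0.473, 0.135, 0.008])]
dish_center [array([ 0.663, -0.255,  0.008])]
```

View pics/z5.png

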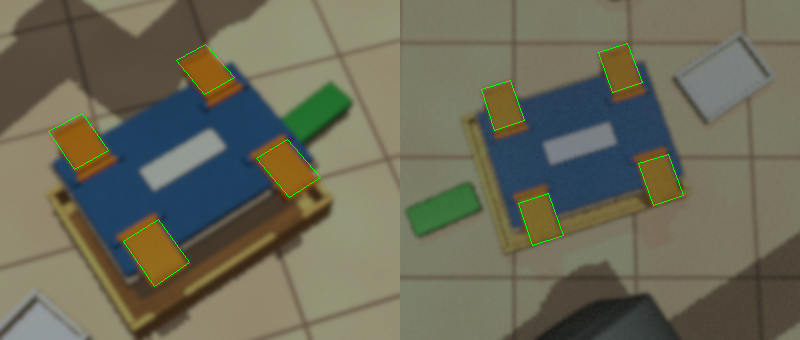

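All four clips lie on the shut outlines in both views. The brush is still at native px (222,235), so it has not moved, and the dish is where it was. Handing in.

```bash
python3 -c "from h import *;print(env.hand_in())"
```

```text
the job is handed in; nothing more can be done
None
```

I snapped all four clips shut in the order near-right, far-left, near-left, far-right, at no more than about 34 N in any force reading, left the brush and dish where they were, and handed the job in at about 18 s (no verdict returned).

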